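Seal the fume extractor and draw its spark filter for inspection

ROBOT

A 6-joint arm with a two-finger parallel gripper is mounted at the origin on the work surface. World frame = base frame: x ahead of the robot, y to its left, z up, the work surface at z = 0. Lengths are in m, angles in rad, forces in N, time in s.
With the tool pointing down it reaches from about 0.325 to 0.9 m from the base axis. Payload 3.5 kg.
Tool frame: the origin (TCP) lies midway between the tips of the shut fingers; the grasp point (between the pads) lies 19 mm behind it; z points along the fingers, y is the direction in which the jaws open and shut (so a half turn about z gives the same grasp; the last joint's range is limited). The gripper opens to 85 mm and grips with 20 to 120 N. Pads are 22 mm wide; open, the fingers measure 114 mm over their backs; the gripper's body (76 mm by 85 mm) begins 54 mm behind the grasp point. The pads swing forward as they close: fully open they stand 13 mm farther back than shut.
Start: joints at [-1.447, 0.276, -0.026, 1.268, 0, 1.467], TCP at [0.141, -0.609, 0.231] pointing down, gripper open.
Joint ranges: [-3.12, 3.12], [-0.85, 1.88], [-1.08, 1.24], [-1.95, 2.15], [-1.57, 1.53], [-3.14, 3.14]. Speed limits (rad/s): [2.57, 2.57, 3.14, 3.14, 3.14, 3.14].

INTERFACE

Orientations are given as a unit quaternion [w, x, y, z].
In Python, from station import bot gives the robot as it stands. The module is installed in compiled form; this text tells all that it offers.
- The arm moves only by the tool arm_command, never from a script. Its arguments are lists of equal length, an entry for each row: "jaw": the closure in counts, from 0 (fully open) to 255 (shut); "slide": the shift along the tool's x, y, z in m, a list of three; "turn": the turn, a rotation vector about the tool's x, y, z in degrees, a list of three. A call has exactly 8 rows; each row shifts and turns the commanded pose from where the row before left it, along the tool's axes as they then stand; what a row does not reach is not made up. A row lasts 1/12 s, in which the tool goes at most 41.7 mm and 7.16 degrees, less where a joint would pass 70% of its speed; a pose out of reach is approached as far as the arm can. A call with a gripper value outside its range is refused whole. The fingers move at their own pace and stop on an object; "squeeze" is the grip in N (left out, the last holds). Time passes only in rows, so rows that do not move let the fingers close, or fill a call up. It gives the time, the measured TCP pose, the force and the opening at its end, in the units of the state.
- bot.get_state(): the state, without advancing time (a new reading comes with each control period).
- bot.read_camera(name): name is "scene" or "top" or "wrist"; returns the picture (400x640x3 uint8, red, green, blue); there is no depth.
- bot.camera_params(name): a dict with "mtx" (3x3 intrinsics, pixels), "camera_from_world" (4x4, takes a point from world to camera coordinates). Camera axes: x right, y down, z forward; pixel columns grow to the right and rows downward; lengths in m; the calibration is good to about 2 mm. A picture is of the moment at which its call begins: read the wrist's pose just before it. camera_params takes no time and is no camera call; for the wrist camera it gives the pose at the moment of the call.
- bot.close_job(): hands the job in, once; it reports no verdict.
The state is a dict: "t": time; "qpos": joint angles; "qvel": joint speeds; "effort": joint torques, N m; "tool_pos": TCP position; "orientation": TCP orientation; "wrist_force": force on the tool from outside, world axes, zero at the start; "wrist_torque": the same for the moment, N m; "grip_width": finger opening in m.
Only numpy, scipy, OpenCV 4.12 (cv2) and the standard library are available. Lean on these libraries where they do the work, as an engineer would, in place of code of your own. Each camera call takes 0.05 s, during which the arm holds its last target. There are 200 camera calls.

TASK

The bench fume extractor's spark filter is due for inspection: first seal the inlet by putting the black closing cap over the round inlet spigot, rim down and fully home. Then swing the service flap right up past upright so that it stays open, draw the filter plate hidden under it straight up out of its slot by its grip, and carry it over to the drip tray. Finish still holding it in the gripper, upright and still, clear above the middle of the tray and in line with the tray's long side, with the cap left on and the flap left open; leave the tray, the hose coupling and the bending former where they lie.

Things in the scene. Friction and masses are not known exactly. Their poses are not given: they have to be found in the camera images.
- extractor: Bench fume extractor, fixed metal box 360 x 360 x 180 mm; origin: centre of its underside, on the bench; x from its front (robot side) to its back, y to the left along its front. On its flat top (180 mm): the inlet spigot front right (x -90, y -110 mm), the service flap front left (x -172 to -15, y -40 to 160), a flush grille behind.
- inlet (a point): Centre of the open mouth of the inlet spigot, a steel tube standing up from the extractor's top: outer diameter 60 mm (tapered to 56 mm over the last 6 mm), mouth 22 mm above the top. Axes as the extractor's.
- cap: Black closing cap, 73 mm across, 22 mm high, open below, inside 66 mm across and 18 mm deep, goes over the spigot; upright grip bar on top, 54 mm long (x), 10 mm thick (y), 22 to 48 mm above the rim. 0.12 kg. Origin: centre of the rim's underside, z up. Lies rim down on the bench. Fully home its inner top rests on the spigot: origin 18 mm below point inlet.
- cap_grip (a point): Point to grip the cap: middle of its grip bar, 36 mm above the rim. Axes as the cap's: bar along x, pinch it along y.
- flap (a joint): Angle of the service flap, rad: 0 shut, growing as its front edge swings up and back towards the extractor's back; stop at 1.92. A stiff hinge: the flap stays where it is left and takes about 4 N at the handle. It may start up to 0.1 rad ajar.
- flap_hinge (a point): Middle of the flap's hinge line, at the flap's back edge, 182 mm above the bench. The flap is a plate 157 mm from hinge to front edge, 200 mm wide, 5 mm thick; axes turn with the flap: y along the hinge (the extractor's y), x from front edge to hinge.
- flap_handle (a point): Middle of the flap's handle, a round steel bar 10 mm thick and 110 mm long along the flap's y, on two posts at its ends; the bar's centre is 34 mm above the flap's upper face (39 mm above the hinge point) and 137 mm from the hinge. It swings with the flap; axes as the flap's. Pinched across, the bar can turn between the fingers.
- slot (a point): Centre of the slot's mouth in the floor of the recess under the flap, 135 mm above the bench (45 mm below the extractor's top); axes as the extractor's. The recess is 140 mm (x, 65 mm in front of this point and 75 mm behind) by 180 mm (y). The slot, 28 mm (x) by 156 mm (y) and 87 mm deep, holds the filter plate upright, 3 mm clear all round.
- filter_plate: Spark filter plate: aluminium frame with steel mesh, 22 mm thick (x) x 150 mm long (y) x 90 mm tall (z), black pull grip on top. 0.35 kg. Origin: centre of its underside; z up to the grip. At the start it stands in the slot under the flap, broad faces to front and back, underside 48 mm above the bench, grip's top 10 mm below the flap.
- filter_grip (a point): Point to grip the filter plate: on its pull grip, an upright strip 8 mm thick (x), 70 mm long (y), rising 34 mm above the frame; this point is 109 mm above the plate's underside, 15 mm below the grip's top, 19 mm above the frame. Axes as the plate's: pinch it along x.
- tray: Open steel drip tray, 150 mm (its x) x 240 mm (its y, the long side), walls 25 mm high and 3 mm thick, 0.9 kg, loose on the bench; origin: centre of its underside.
- former: Dark steel bending former: grooved disc 72 mm across, 26 mm high with a 28 mm hub to 32 mm; origin: centre of its underside. Bystander.
- coupling: Bare steel hose coupling: open ring 69 mm across, 34 mm high, no top and no grip; origin: centre of its underside. Bystander.
Things that resemble listed ones, but are neither listed nor needed, are in the scene too. Several things have the shape of the cap; the one meant has the colours described above.

How it is judged:
By the outcome, as a careful person would: the job done as asked, in the order asked, and still so for the second after the job is handed in, while the arm keeps its last pose, push and grip.
It also fails if it takes over 72 s, if anything falls off the work surface, if the arm or the gripper's body presses on something with over 40 N, if the wrist force passes 120 N, or if a joint passes its speed limit or range.

## Working session

There is one attempt and no reset: what is moved stays moved. The work goes in short steps, Python scripts to look and compute and a tool call to move; the robot and the scene stay as the last step left them, time stands still between calls to the robot, and variables do not carry over. Pictures are saved under pics/ and viewed, about 8 in all and at most 12, crops included, and the job is handed in when it is done.

Besides the shell and the picture viewer there is one more tool, called after "Request:" in YAML: its name, and indented under it one key for each argument. arm_command: Moves the arm, as the interface text tells. Its arguments: {"type":"object","properties":{"jaw":{"type":"array"},"slide":{"type":"array"},"turn":{"type":"array"},"squeeze":{"type":"number"}},"required":["jaw","slide","turn"]}

```bash
mkdir -p pics
python3 - <<'E'
from station import bot
import cv2,numpy as np
s=bot.get_state();print({k:np.round(v,3).tolist() for k,v in s.items()})
for n in("scene","top"):
    cv2.imwrite(f"pics/{n}0.png",bot.read_camera(n)[:,:,::-1])
    p=bot.camera_params(n);print(n,p["mtx"],p["camera_from_world"])
E
```

```text
{'t': 0.0, 'qpos': [-1.447, 0.277, -0.028, 1.268, -0.0, 1.467], 'qvel': [0.0, -0.0, -0.0, -0.0, 0.001, 0.0], 'effort': [0.0, -44.551, 29.52, 0.017, -0.0, -0.0], 'tool_pos': [0.14, -0.608, 0.23], 'orientation': [-0.001, 0.994, 0.113, -0.0], 'wrist_force': [0.446, 0.06, -0.39], 'wrist_torque': [0.027, 0.018, 0.036], 'grip_width': 0.086}
scene [[384.10803378   0.         315.26042288]
 [  0.         384.10803378 196.49953976]
 [  0.           0.           1.        ]] [[-0.39055882  0.92050955 -0.01122371  0.23322172]
 [ 0.5647604   0.22995589 -0.79256922 -0.26810855]
 [-0.72698658 -0.31588361 -0.60967865  1.52376919]
 [ 0.          0.          0.          1.        ]]
top [[364.97837384   0.         322.21934983]
 [  0.         364.97837384 198.89890652]
 [  0.           0.           1.        ]] [[ 0.00423277 -0.99994995  0.00906579  0.00540608]
 [-0.99115642 -0.00539763 -0.13258889  0.67407211]
 [ 0.13263118 -0.0084244  -0.99112966  1.10924312]
 [ 0.          0.          0.          1.        ]]
```

View pics/scene0.png

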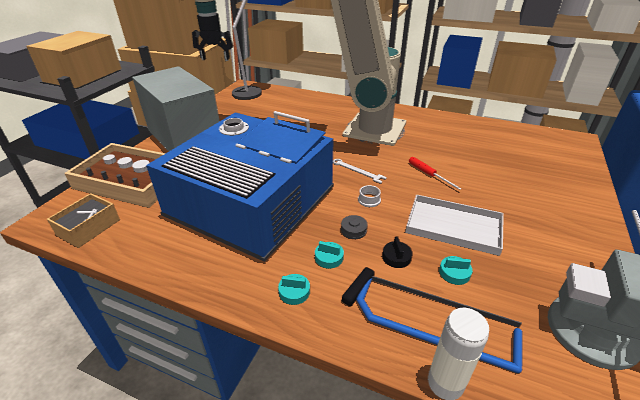

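View pics/top0.png

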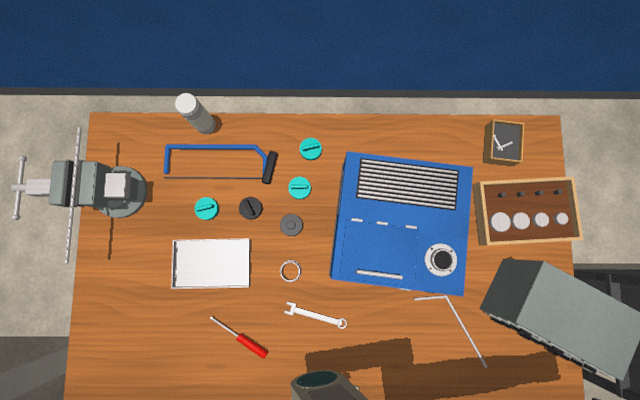

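The top view shows the black cap at about (251,208), its bar running upper left to lower right. The tray is at (211,264), the extractor centre at about (403,224), the spigot at (441,259) and the handle at (380,274). Next I'll enlarge this area.

```bash
cat > h.py <<'E'
from station import bot
import cv2,numpy as np
from scipy.spatial.transform import Rotation as R
def ray(n,uv,z,p=None):
    p=p or bot.camera_params(n);M=p["camera_from_world"];r=M[:3,:3];c=-r.T@M[:3,3]
    d=r.T@np.linalg.inv(p["mtx"])@np.array([*uv,1.]);return c+d*(z-c[2])/d[2]
def proj(n,P,p=None):
    p=p or bot.camera_params(n);q=p["mtx"]@(p["camera_from_world"]@np.array([*P,1.]))[:3];return q[:2]/q[2]
def st():
    s=bot.get_state();w,x,y,z=s["orientation"];r=R.from_quat([x,y,z,w]);return s,np.array(s["tool_pos"]),r
def go(P,Rt):
    "tool-frame slide in mm, turn deg to reach world pose"
    s,p,r=st();print("t %.2f slide mm"%s["t"],np.round(1e3*r.inv().apply(np.array(P)-p),1),"turn",np.round((r.inv()*Rt).as_rotvec(degrees=True),1),"tcp",np.round(p,4))
def down(yaw):
    "tool z down, jaw (tool y) axis at world yaw deg (mod 180)"
    y=np.array([np.cos(np.radians(yaw)),np.sin(np.radians(yaw)),0]);z=np.array([0,0,-1.]);return R.from_matrix(np.c_[np.cross(y,z),y,z])
E
python3 - <<'E'
import cv2
a=cv2.imread("pics/top0.png")
l=cv2.resize(a[185:305,160:320],None,fx=5,fy=5,interpolation=3)[:600,:800]
r=cv2.resize(a[145:300,325:480],None,fx=3.8,fy=3.8,interpolation=3)
cv2.imwrite("pics/l.png",l);cv2.imwrite("pics/r.png",r)
E
```

```text
(no output)
```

View pics/l.png

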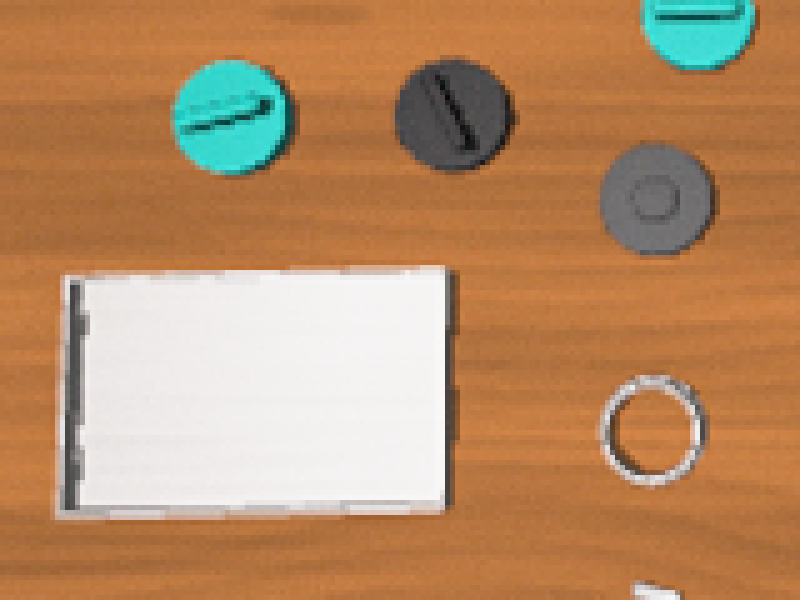

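View pics/r.png

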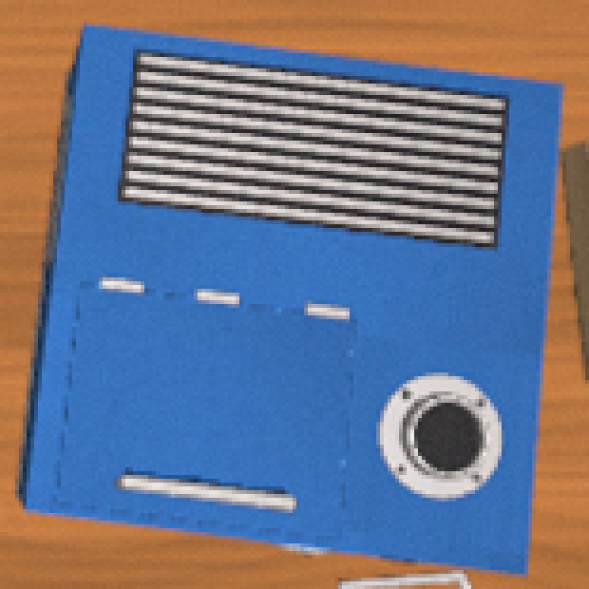

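The black cap's disc centre is at crop (453,115), with its bar from about (435,75) to (472,148). The tray corners are (62,275), (448,267), (447,510) and (57,517). In the other crop the extractor corners are (83,25), (563,87), (526,574) and (22,508), the spigot mouth (448,437) and the handle ends (118,482) and (295,503).

Run:
```python
from h import *
L=lambda u,v:((u+.5)/5+160-.5,(v+.5)/5+185-.5)
Q=lambda u,v:((u+.5)/3.8+325-.5,(v+.5)/3.8+145-.5)
def S(f,pts,z):return np.array([ray("top",f(*p),z) for p in pts])
c=S(Q,[(83,25),(563,87),(526,574),(22,508)],.18);print("ext",c.round(3).tolist(),c.mean(0).round(4),[round(np.linalg.norm(c[i]-c[i-1]),3) for i in range(4)])
vx=(c[0]+c[1]-c[2]-c[3]);vy=c[0]+c[3]-c[1]-c[2];print("yaw",np.degrees(np.arctan2(vx[1],vx[0])),np.degrees(np.arctan2(-vy[0],vy[1])))
yaw=(np.arctan2(vx[1],vx[0])+np.arctan2(-vy[0],vy[1]))/2;m=c.mean(0)
E=lambda x,y,z:np.array([m[0]+x*np.cos(yaw)-y*np.sin(yaw),m[1]+x*np.sin(yaw)+y*np.cos(yaw),z])
print("spigot pred",E(-.09,-.11,.202),"meas",S(Q,[(448,437)],.202))
h=S(Q,[(118,482),(295,503)],.221);print("handle",h,h.mean(0),"pred",E(-.015-.137,.06,.221))
t=S(L,[(62,275),(448,267),(447,510),(57,517)],.025);print("tray",t.round(3).tolist(),t.mean(0),[round(np.linalg.norm(t[i]-t[i-1]),3) for i in range(4)])
a=t[0]+t[3]-t[1]-t[2];print("tray yaw",np.degrees(np.arctan2(-a[0],a[1])))
print("cap",S(L,[(453,115)],.022),)
b=S(L,[(435,75),(472,148)],.03);d=b[0]-b[1];print("bar",np.degrees(np.arctan2(d[1],d[0])))
```

```text
ext [[0.793, -0.058, 0.18], [0.748, -0.416, 0.18], [0.394, -0.372, 0.18], [0.439, -0.013, 0.18]] [ 0.5935 -0.215   0.18  ] [np.float64(0.357), np.float64(0.361), np.float64(0.357), np.float64(0.361)]
yaw -7.2053371972018585 -7.147491749996395
spigot pred [ 0.49045333 -0.31286914  0.202     ] meas [[ 0.49078316 -0.31266872  0.202     ]]
handle [[ 0.45998258 -0.07792404  0.221     ]
 [ 0.44627402 -0.19929208  0.221     ]] [ 0.4531283  -0.13860806  0.221     ] pred [ 0.45017624 -0.13645554  0.221     ]
tray [[0.544, 0.482, 0.025], [0.551, 0.239, 0.025], [0.4, 0.235, 0.025], [0.395, 0.477, 0.025]] [0.47256529 0.35833627 0.025     ] [np.float64(0.149), np.float64(0.243), np.float64(0.15), np.float64(0.242)]
tray yaw 1.3184958315868152
cap [[0.64766583 0.2394899  0.022     ]]
bar 28.136111375641395
```

Every measurement agrees with the given sizes. Now I'll lift and cross over to above the cap.

Request:
arm_command:
  jaw: [0,0,0,0,0,0,0,0]
  slide:
    - [0,0,-0.035]
    - [0,0,-0.035]
    - [0,0,-0.035]
    - [0.0285,-0.0295,0]
    - [0.0285,-0.0295,0]
    - [0.0285,-0.0295,0]
    - [0.0285,-0.0295,0]
    - [0.0285,-0.0295,0]
  turn:
    - [0,0,0]
    - [0,0,0]
    - [0,0,0]
    - [0,0,0]
    - [0,0,0]
    - [0,0,0]
    - [0,0,0]
    - [0,0,0]
  squeeze: 40

```text
t: 0.77
tool_pos: [0.2466, -0.4313, 0.3358]
orientation: [-0.0, 0.994, 0.113, 0.0]
wrist_force: [0.7, -1.4, -0.3]
grip_width: 0.0853
```

Request:
arm_command:
  jaw: [0,0,0,0,0,0,0,0]
  slide:
    - [0.0285,-0.0295,0]
    - [0.0285,-0.0295,0]
    - [0.0285,-0.0295,0]
    - [0.0285,-0.0295,0]
    - [0.0285,-0.0295,0]
    - [0.0285,-0.0295,0]
    - [0.0285,-0.0295,0]
    - [0.0285,-0.0295,0]
  turn:
    - [0,0,0]
    - [0,0,0]
    - [0,0,0]
    - [0,0,0]
    - [0,0,0]
    - [0,0,0]
    - [0,0,0]
    - [0,0,0]

```text
t: 1.43
tool_pos: [0.4156, -0.1499, 0.3361]
orientation: [-0.0, 0.994, 0.113, -0.0]
wrist_force: [0.7, -0.1, 0.5]
grip_width: 0.0853
```

Request:
arm_command:
  jaw: [0,0,0,0,0,0,0,0]
  slide:
    - [0.0285,-0.0295,0]
    - [0.0285,-0.0295,0]
    - [0.0285,-0.0295,0]
    - [0.0285,-0.0295,0]
    - [0.0285,-0.0295,0]
    - [0.0285,-0.0295,0]
    - [0.0285,-0.0295,0]
    - [0.0285,-0.0295,0]
  turn:
    - [0,0,-7]
    - [0,0,0]
    - [0,0,0]
    - [0,0,0]
    - [0,0,0]
    - [0,0,0]
    - [0,0,0]
    - [0,0,0]

```text
t: 2.1
tool_pos: [0.5534, 0.1476, 0.3358]
orientation: [0.0, 0.985, 0.174, -0.0]
wrist_force: [0.7, -0.8, 0.6]
grip_width: 0.0853
```

Request:
arm_command:
  jaw: [0,0,0,0,0,0,0,0]
  slide:
    - [0,0,0]
    - [0,0,0]
    - [0,0,0]
    - [0,0,0]
    - [0,0,0]
    - [0,0,0]
    - [0,0,0]
    - [0,0,0]
  turn:
    - [0,0,-7]
    - [0,0,-7]
    - [0,0,-7]
    - [0,0,-7]
    - [0,0,-7]
    - [0,0,-7]
    - [0,0,-7]
    - [0,0,-7]

```text
t: 2.77
tool_pos: [0.5529, 0.1454, 0.3357]
orientation: [-0.0, 0.786, 0.618, -0.001]
wrist_force: [-0.0, -1.8, 0.6]
grip_width: 0.0851
```

Request:
arm_command:
  jaw: [0,0,0,0,0,0,0,0]
  slide:
    - [0,0,0]
    - [0,0,0]
    - [0,0,0]
    - [0,0,0]
    - [0,0,0]
    - [0,0,0]
    - [0,0,0]
    - [0,0,0]
  turn:
    - [0,0,-7]
    - [0,0,-7]
    - [0,0,-7]
    - [0,0,-7]
    - [0,0,-7]
    - [0,0,-7]
    - [0,0,-7]
    - [0,0,-7]

```text
t: 3.43
tool_pos: [0.5529, 0.1454, 0.3356]
orientation: [-0.001, 0.404, 0.915, -0.0]
wrist_force: [0.5, 0.0, -0.2]
grip_width: 0.0852
```

Run:
```python
from h import *
go([.6477,.2395,.2],down(118));print(bot.get_state()["qpos"])
```

```text
t 3.43 slide mm [  5.6 133.6 135.5] turn [ -0.   -0.1 -75.7] tcp [0.5529 0.1454 0.3356]
[1.44025077e-01 1.46893099e-01 2.97710368e-02 1.45500154e+00
 3.64897335e-06 9.75849086e-01]
```

Request:
arm_command:
  jaw: [0,0,0,0,0,0,0,0]
  slide:
    - [0,0,0.012]
    - [0,0,0.012]
    - [0,0,0.012]
    - [0,0,0.012]
    - [0,0,0.012]
    - [0,0,0.012]
    - [0,0,0.012]
    - [0,0,0.012]
  turn:
    - [0,0,-6.9]
    - [0,0,-6.9]
    - [0,0,-6.9]
    - [0,0,-6.9]
    - [0,0,-6.9]
    - [0,0,-6.9]
    - [0,0,-6.9]
    - [0,0,-6.9]

```text
t: 4.1
tool_pos: [0.5528, 0.1453, 0.2391]
orientation: [-0.001, -0.066, 0.998, -0.0]
wrist_force: [-0.5, -0.2, 0.8]
grip_width: 0.0854
```

Request:
arm_command:
  jaw: [0,0,0,0,0,0,0,0]
  slide:
    - [0,0,0.012]
    - [0,0,0.012]
    - [0,0,0.012]
    - [-0.032,0.0095,0]
    - [-0.032,0.0095,0]
    - [-0.032,0.0095,0]
    - [-0.032,0.0095,0]
    - [0,0,0]
  turn:
    - [0,0,-6.9]
    - [0,0,-6.9]
    - [0,0,-6.9]
    - [0,0,0]
    - [0,0,0]
    - [0,0,0]
    - [0,0,0]
    - [0,0,0]

```text
t: 4.77
tool_pos: [0.6522, 0.2425, 0.2026]
orientation: [0.001, -0.242, 0.97, 0.001]
wrist_force: [0.9, -0.9, -0.1]
grip_width: 0.0852
```

Run:
```python
from h import *
import pickle
p=bot.camera_params("wrist");a=bot.read_camera("wrist");pickle.dump(p,open("w1.pkl","wb"))
cv2.imwrite("pics/w1.png",a[:,:,::-1]);print(proj("wrist",[.6477,.2395,.022],p))
go([.6477,.2395,.036],down(118))
```

```text
[318.31938642 177.92489322]
t 4.82 slide mm [  2.5  -0.  166.6] turn [ 0. -0.  0.] tcp [0.65   0.2407 0.2026]
```

View pics/w1.png

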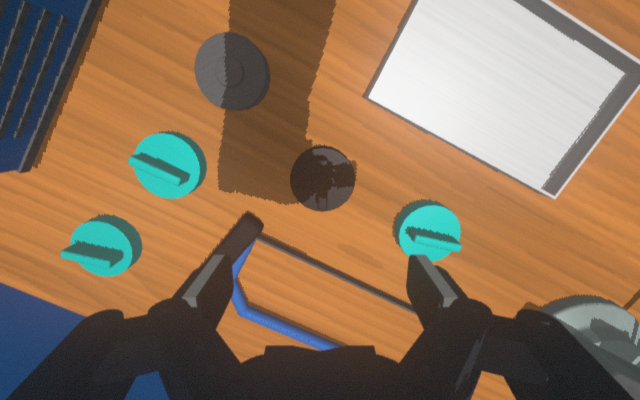

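The wrist view shows the cap disc centred at about (323,178), where (318,178) was predicted. The bar is dark and in shadow, so I'll brighten and enlarge it.

Run:
```python
from h import *
import pickle
a=cv2.imread("pics/w1.png")[130:230,270:380]
b=np.clip(255*(a/255.)**.45,0,255).astype(np.uint8)
cv2.imwrite("pics/w1c.png",cv2.resize(b,None,fx=5,fy=5,interpolation=3))
p=pickle.load(open("w1.pkl","rb"))
for yaw in(28,118):
  for s in(-.027,.027):
    for z in (.022,.048): print(yaw,s,z,(proj("wrist",[.6477+s*np.cos(np.radians(yaw)),.2395+s*np.sin(np.radians(yaw)),z],p)-[270,130])*5)
```

```text
28 -0.027 0.022 [241.48421583 116.85785189]
28 -0.027 0.048 [241.03362833 133.50532033]
28 0.027 0.022 [241.70440719 356.68255904]
28 0.027 0.048 [241.29401862 391.63599281]
118 -0.027 0.022 [119.58482847 239.60620354]
118 -0.027 0.048 [109.16542775 265.87542404]
118 0.027 0.022 [363.60149847 239.64272751]
118 0.027 0.048 [373.1601027  265.91318255]
```

View pics/w1c.png

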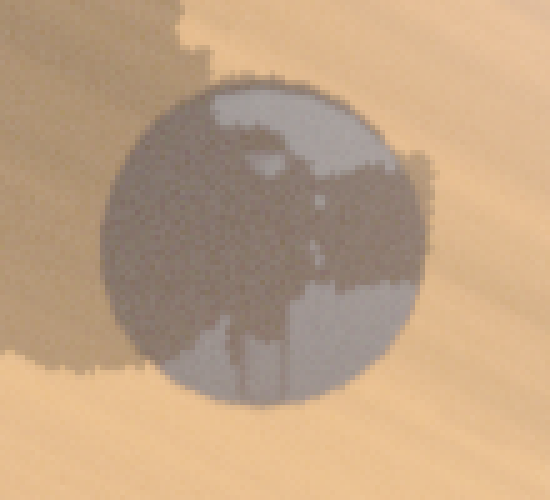

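The bar stands vertical in the crop at x≈265, so the yaw is right. The cap sits about 4–5 mm off along the jaw direction, so I'll correct half of that and go down.

Request:
arm_command:
  jaw: [0,0,0,0,0,0,0,0]
  slide:
    - [0.0025,0.003,0.03]
    - [0,0,0.035]
    - [0,0,0.035]
    - [0,0,0.035]
    - [0,0,0.025]
    - [0,0,0.013]
    - [0,0,0]
    - [0,0,0]
  turn:
    - [0,0,0]
    - [0,0,0]
    - [0,0,0]
    - [0,0,0]
    - [0,0,0]
    - [0,0,0]
    - [0,0,0]
    - [0,0,0]

```text
t: 5.48
tool_pos: [0.6445, 0.2399, 0.0313]
orientation: [-0.001, -0.241, 0.971, -0.0]
wrist_force: [1.1, 0.4, 1.1]
grip_width: 0.0854
```

Run:
```python
from h import *
go([.6465,.242,.0255],down(118))
```

```text
t 5.48 slide mm [-2.8  0.9  5.8] turn [ 0.  -0.1 -0.1] tcp [0.6445 0.2399 0.0313]
```

Request:
arm_command:
  jaw: [0,255,255,255,255,255,255,255]
  slide:
    - [-0.003,0.001,0.0055]
    - [0,0,0]
    - [0,0,0]
    - [0,0,0]
    - [0,0,0]
    - [0,0,0]
    - [0,0,0]
    - [0,0,0]
  turn:
    - [0,0,0]
    - [0,0,0]
    - [0,0,0]
    - [0,0,0]
    - [0,0,0]
    - [0,0,0]
    - [0,0,0]
    - [0,0,0]

```text
t: 6.15
tool_pos: [0.6475, 0.2428, 0.0262]
orientation: [0.0, -0.241, 0.971, 0.0]
wrist_force: [0.5, 0.1, 1.6]
grip_width: 0.0089
```

Request:
arm_command:
  jaw: [255,255,255,255,255,255,255,255]
  slide:
    - [0,0,0]
    - [0,0,0]
    - [0,0,0]
    - [0,0,0]
    - [0,0,0]
    - [0,0,0]
    - [0,0,0]
    - [0,0,0]
  turn:
    - [0,0,0]
    - [0,0,0]
    - [0,0,0]
    - [0,0,0]
    - [0,0,0]
    - [0,0,0]
    - [0,0,0]
    - [0,0,0]

```text
t: 6.82
tool_pos: [0.6476, 0.2428, 0.0262]
orientation: [0.0, -0.241, 0.971, 0.0]
wrist_force: [-0.8, -0.0, 4.8]
grip_width: 0.0094
```

Request:
arm_command:
  jaw: [255,255,255,255,255,255,255,255]
  slide:
    - [0,0,-0.02]
    - [0,0,-0.039]
    - [0,0,-0.039]
    - [0,0,-0.039]
    - [0,0,-0.039]
    - [0,0,-0.039]
    - [0,0,-0.039]
    - [0,0,-0.039]
  turn:
    - [0,0,0]
    - [0,0,0]
    - [0,0,0]
    - [0,0,0]
    - [0,0,0]
    - [0,0,0]
    - [0,0,0]
    - [0,0,0]

```text
t: 7.48
tool_pos: [0.6461, 0.2423, 0.319]
orientation: [-0.001, -0.241, 0.971, -0.0]
wrist_force: [0.7, 0.7, -1.5]
grip_width: 0.0091
```

Request:
arm_command:
  jaw: [255,255,255,255,255,255,255,255]
  slide:
    - [0.0284,-0.0298,0]
    - [0.0284,-0.0298,0]
    - [0.0284,-0.0298,0]
    - [0.0284,-0.0298,0]
    - [0.0284,-0.0298,0]
    - [0.0284,-0.0298,0]
    - [0.0284,-0.0298,0]
    - [0.0284,-0.0298,0]
  turn:
    - [0,0,0]
    - [0,0,0]
    - [0,0,0]
    - [0,0,0]
    - [0,0,0]
    - [0,0,0]
    - [0,0,0]
    - [0,0,0]

```text
t: 8.15
tool_pos: [0.5562, -0.0759, 0.3173]
orientation: [-0.001, -0.241, 0.97, 0.001]
wrist_force: [1.2, -0.4, -1.4]
grip_width: 0.0089
```

Request:
arm_command:
  jaw: [255,255,255,255,255,255,255,255]
  slide:
    - [0.0284,-0.0298,0]
    - [0.0284,-0.0298,0]
    - [0.0284,-0.0298,0]
    - [0.0284,-0.0298,0]
    - [0.0284,-0.0298,0]
    - [0.0284,-0.0298,0]
    - [0,0,0]
    - [0,0,0]
  turn:
    - [0,0,0]
    - [0,0,0]
    - [0,0,0]
    - [0,0,0]
    - [0,0,0]
    - [0,0,0]
    - [0,0,0]
    - [0,0,0]

```text
t: 8.82
tool_pos: [0.4895, -0.3138, 0.317]
orientation: [-0.001, -0.239, 0.971, 0.001]
wrist_force: [-0.2, 0.2, -1.9]
grip_width: 0.0091
```

Run:
```python
from h import *
import pickle
p=bot.camera_params("wrist");a=bot.read_camera("wrist");pickle.dump(p,open("w2.pkl","wb"))
cv2.imwrite("pics/w2.png",a[:,:,::-1])
for n,q in dict(spig=[.4907,-.3128,.202],h1=[.460,-.078,.221],h2=[.4463,-.1993,.221],fr=[.394,-.372,.18],br=[.748,-.416,.18]).items(): print(n,proj("wrist",q,p))
go([.4907,-.3128,.26],down(118));print(st()[0]["grip_width"],st()[0]["qpos"])
```

```text
spig [318.75823955 200.94135651]
h1 [560.01377735 291.64487311]
h2 [460.49019507 221.93551305]
fr [309.85498028  68.12620259]
br [134.78341785 346.92587734]
t 8.87 slide mm [-0.4 -0.9 57.2] turn [ 0.2 -0.  -0.2] tcp [ 0.49   -0.3123  0.3172]
0.008855730710545599 [-6.78869998e-01  1.68872580e-01  1.79096543e-02  1.42306556e+00
  4.43685756e-04 -1.16367822e+00]
```

View pics/w2.png

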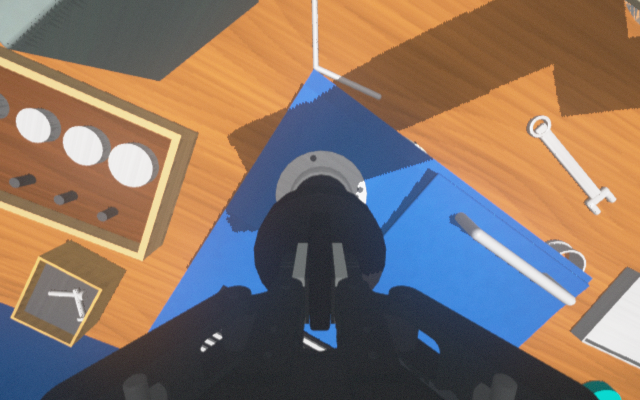

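The cap is held straight, its disc spanning x 254–386 and its bar centred at x≈320. The spigot flange lies ahead, spanning x 275–367 with its top edge at y≈151. The extractor's corner is at (316,68), where (310,68) was predicted. I'll check for a camera bias.

Run:
```python
from h import *
import pickle
p=pickle.load(open("w2.pkl","rb"));M=p["camera_from_world"]
s,t,r=st()
print("cap disc",proj("wrist",t-[0,0,.005],p),"tool in cam",(M[:3,:3]@r.as_matrix()).round(4),"tcp in cam",(M@np.r_[t,1])[:3])
a=np.radians(np.arange(0,360,2))
f=np.array([proj("wrist",[.4907+.046*np.cos(x),-.3128+.046*np.sin(x),.182],p) for x in a]);print("flange r46 box",f.min(0),f.max(0))
c=np.array([proj("wrist",t+[.0365*np.cos(x),.0365*np.sin(x),-.0045],p) for x in a]);print("disc box",c.min(0),c.max(0))
print("corner ray",ray("wrist",(316,68),.18,p))
```

```text
cap disc [320.17629965 256.16387273] tool in cam [[-2.600e-03  1.000e+00  5.000e-04]
 [-9.580e-01 -2.400e-03 -2.869e-01]
 [-2.869e-01 -1.300e-03  9.580e-01]] tcp in cam [0.00039872 0.03006799 0.15761684]
flange r46 box [271.10952227 147.02436507] [366.35991115 239.17950046]
disc box [253.02140338 191.61317276] [387.26643778 313.67883722]
corner ray [ 0.39144663 -0.36734145  0.18      ]
```

Run:
```python
from h import *
import pickle
from scipy.optimize import least_squares
p=pickle.load(open("w2.pkl","rb"));a=cv2.imread("pics/w2.png")
hsv=cv2.cvtColor(a,cv2.COLOR_BGR2HSV);m=((hsv[...,1]<70)&(hsv[...,2]>50)).astype(np.uint8)
E=[]
for v in range(150,200,2):
    u=np.where(m[v,268:376])[0]+268
    if len(u)>5:
        E.append((u[0]-.5,v)); E.append((u[-1]+.5,v))
for u in range(300,340,2):
    v=np.where(m[140:175,u])[0]+140
    if len(v): E.append((u,v[0]-.5))
W=np.array([ray("wrist",e,.182,p)[:2] for e in E])
f=lambda q:np.hypot(*(W-q[:2]).T)-q[2]
s=least_squares(f,[.49,-.313,.045],loss="soft_l1",f_scale=.0007);print(s.x,np.round(1e3*f(s.x),1))
cv2.imwrite("pics/w2c.png",cv2.resize(a[140:220,260:380],None,fx=6,fy=6,interpolation=3))
```

```text
[ 0.49046497 -0.31085653  0.04373199] [ 0.1  0.  -0.4  0.2 -0.1  0.2  0.3  0.1 -0.2  0.2 -0.4 -0.   0.2 -0.1
  0.3  0.  -0.1 -0.4  0.3  0.   0.1 -0.2 -0.1 -0.3 -0.1 -0.3  0.  -0.2
  0.3 -0.  -0.3  0.3  0.1 -0.2 -0.3  0.4  0.3  0.   0.1 -0.2 -0.1  0.6
 -0.1  0.6 -0.1 -0.3  0.1 -0.2 -0.3 -0.3 -0.1  0.1  0.5  0.  -0.4  0.2
  0.  -0.1  0.7 -0.2 -0.1  0.1  0.3 -0.3  0.1 -0.3  0.3  0.1]
```

View pics/w2c.png

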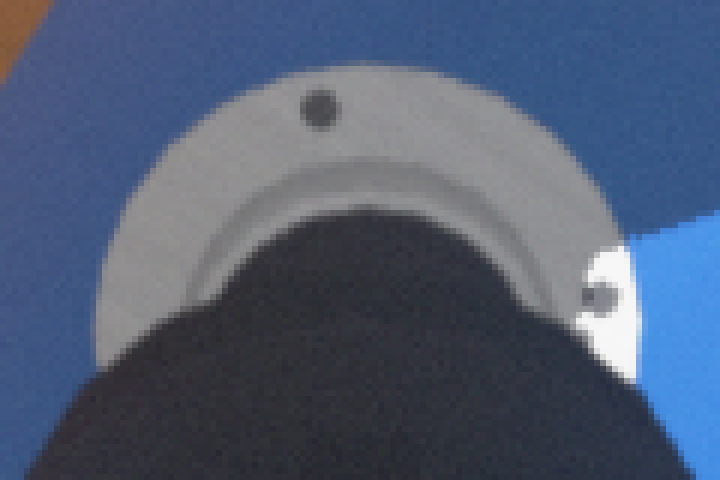

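The flange fit is clean, with residuals under 0.7 mm: centre (0.4905,-0.3109), radius 43.7 mm, within 2 mm of the top camera. Now down to just above the mouth.

Request:
arm_command:
  jaw: [255,255,255,255,255,255,255,255]
  slide:
    - [-0.002,0.0005,0.025]
    - [0,0,0.025]
    - [0,0,0.02]
    - [0,0,0.006]
    - [0,0,0]
    - [0,0,0]
    - [0,0,0]
    - [0,0,0]
  turn:
    - [0,0,0]
    - [0,0,0]
    - [0,0,0]
    - [0,0,0]
    - [0,0,0]
    - [0,0,0]
    - [0,0,0]
    - [0,0,0]

```text
t: 9.53
tool_pos: [0.4936, -0.3111, 0.2447]
orientation: [0.001, -0.241, 0.97, -0.001]
wrist_force: [-0.5, 0.6, -0.8]
grip_width: 0.009
```

Run:
```python
from h import *
go([.4914,-.3108,.2102],down(118))
```

```text
t 9.53 slide mm [ 1.8  1.4 34.5] turn [-0.2  0.1 -0.1] tcp [ 0.4936 -0.3111  0.2447]
```

Request:
arm_command:
  jaw: [255,255,255,255,255,255,255,255]
  slide:
    - [0.0015,0.001,0]
    - [0,0,0.005]
    - [0,0,0.005]
    - [0,0,0.005]
    - [0,0,0.005]
    - [0,0,0.003]
    - [0,0,0.003]
    - [0,0,0]
  turn:
    - [0,0,0]
    - [0,0,0]
    - [0,0,0]
    - [0,0,0]
    - [0,0,0]
    - [0,0,0]
    - [0,0,0]
    - [0,0,0]

```text
t: 10.2
tool_pos: [0.4903, -0.3102, 0.2157]
orientation: [-0.001, -0.241, 0.971, 0.001]
wrist_force: [-0.2, 0.4, -2.0]
grip_width: 0.0089
```

Request:
arm_command:
  jaw: [255,255,255,255,255,255,255,255]
  slide:
    - [0,0,0.002]
    - [0,0,0.002]
    - [0,0,0.001]
    - [0,0,0.001]
    - [0,0,0.001]
    - [0,0,0]
    - [0,0,0]
    - [0,0,0]
  turn:
    - [0,0,0]
    - [0,0,0]
    - [0,0,0]
    - [0,0,0]
    - [0,0,0]
    - [0,0,0]
    - [0,0,0]
    - [0,0,0]

```text
t: 10.87
tool_pos: [0.4908, -0.3106, 0.2101]
orientation: [0.0, -0.241, 0.971, -0.0]
wrist_force: [-0.7, 0.3, 0.4]
grip_width: 0.0091
```

Request:
arm_command:
  jaw: [255,255,255,255,255,255,255,255]
  slide:
    - [0,0,0.001]
    - [0,0,0.001]
    - [0,0,0]
    - [0,0,0]
    - [0,0,0]
    - [0,0,0]
    - [0,0,0]
    - [0,0,0]
  turn:
    - [0,0,0]
    - [0,0,0]
    - [0,0,0]
    - [0,0,0]
    - [0,0,0]
    - [0,0,0]
    - [0,0,0]
    - [0,0,0]

```text
t: 11.53
tool_pos: [0.4909, -0.3106, 0.21]
orientation: [0.0, -0.241, 0.971, -0.001]
wrist_force: [-2.7, 3.1, 10.2]
grip_width: 0.0091
```

The cap is home: the TCP is at 0.210 against 0.2102 predicted, with 10 N of resistance. I'll release it, rise and go above the handle.

Request:
arm_command:
  jaw: [0,0,0,0,0,0,0,0]
  slide:
    - [0,0,-0.002]
    - [0,0,0]
    - [0,0,0]
    - [0,0,0]
    - [0,0,-0.01]
    - [0,0,-0.035]
    - [0,0,-0.04]
    - [0,0,-0.04]
  turn:
    - [0,0,0]
    - [0,0,0]
    - [0,0,0]
    - [0,0,0]
    - [0,0,0]
    - [0,0,0]
    - [0,0,0]
    - [0,0,0]

```text
t: 12.2
tool_pos: [0.4901, -0.31, 0.3357]
orientation: [-0.001, -0.241, 0.971, 0.001]
wrist_force: [1.8, 0.1, -0.3]
grip_width: 0.0858
```

Request:
arm_command:
  jaw: [0,0,0,0,0,0,0,0]
  slide:
    - [0,0,0]
    - [0,0,0]
    - [0,0,0]
    - [0,0,0]
    - [0,0,0]
    - [0,0,0]
    - [0,0,0]
    - [0,0,0]
  turn:
    - [0,0,-6.85]
    - [0,0,-6.85]
    - [0,0,-6.85]
    - [0,0,-6.85]
    - [0,0,-6.85]
    - [0,0,-6.85]
    - [0,0,-6.85]
    - [0,0,-6.85]

```text
t: 12.87
tool_pos: [0.4908, -0.3106, 0.3354]
orientation: [0.0, -0.663, 0.749, -0.0]
wrist_force: [0.8, -0.8, 0.4]
grip_width: 0.0854
```

Request:
arm_command:
  jaw: [0,0,0,0,0,0,0,0]
  slide:
    - [-0.033,0.012,0]
    - [-0.033,0.012,0]
    - [-0.033,0.012,0]
    - [-0.033,0.012,0]
    - [-0.033,0.012,0]
    - [0,0,0]
    - [0,0,0]
    - [0,0,0]
  turn:
    - [0,0,0]
    - [0,0,0]
    - [0,0,0]
    - [0,0,0]
    - [0,0,0]
    - [0,0,0]
    - [0,0,0]
    - [0,0,0]

```text
t: 13.53
tool_pos: [0.4526, -0.1395, 0.3354]
orientation: [0.0, -0.661, 0.751, -0.001]
wrist_force: [0.1, -0.1, -0.3]
grip_width: 0.0857
```

Run:
```python
from h import *
import pickle
p=bot.camera_params("wrist");a=bot.read_camera("wrist");pickle.dump(p,open("w3.pkl","wb"))
cv2.imwrite("pics/w3.png",a[:,:,::-1])
for n,q in dict(spig=[.4905,-.3113,.206],h1=[.460,-.078,.221],h2=[.4463,-.1993,.221],fl=[.439,-.013,.18],fr=[.394,-.372,.18]).items(): print(n,proj("wrist",q,p))
go([.4518,-.1375,.202],down(172.8))
cv2.imwrite("pics/top1.png",bot.read_camera("top")[:,:,::-1])
```

```text
spig [243.9762045   -8.63961889]
h1 [319.90541483 261.18514574]
h2 [317.80482144 130.12395719]
fl [345.15056388 292.89641718]
fr [ 355.12855633 -100.90807039]
t 13.58 slide mm [ -2.4   1.3 133.2] turn [-0.  -0.  -0.1] tcp [ 0.4527 -0.1399  0.3352]
```

View pics/w3.png

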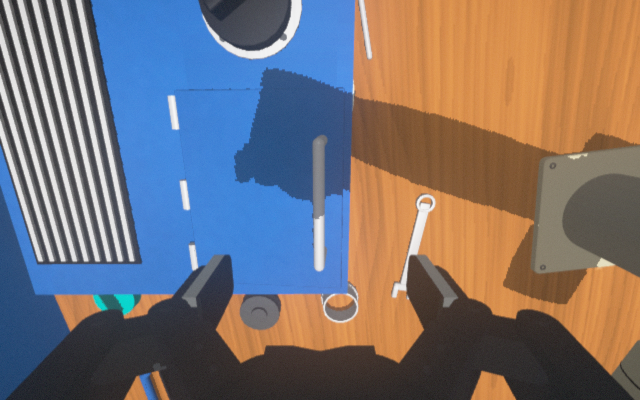

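The wrist view shows the handle upright in the image from (320,135) to (320,270), centred between the jaws, and the black cap sitting on the spigot at the top. Now down onto the bar.

Request:
arm_command:
  jaw: [0,0,0,0,0,0,0,0]
  slide:
    - [-0.005,0.001,0.03]
    - [0,0,0.03]
    - [0,0,0.03]
    - [0,0,0.025]
    - [0,0,0.015]
    - [0,0,0]
    - [0,0,0]
    - [0,0,0]
  turn:
    - [0,0,0]
    - [0,0,0]
    - [0,0,0]
    - [0,0,0]
    - [0,0,0]
    - [0,0,0]
    - [0,0,0]
    - [0,0,0]

```text
t: 14.3
tool_pos: [0.4529, -0.1352, 0.2059]
orientation: [0.0, -0.66, 0.751, -0.001]
wrist_force: [-0.0, -0.7, -0.5]
grip_width: 0.0855
```

Request:
arm_command:
  jaw: [120,180,255,255,255,255,255,255]
  slide:
    - [0,0,0]
    - [0,0,0]
    - [0,0,0]
    - [0,0,0]
    - [0,0,0]
    - [0,0,0]
    - [0,0,0]
    - [0,0,0]
  turn:
    - [0,0,0]
    - [0,0,0]
    - [0,0,0]
    - [0,0,0]
    - [0,0,0]
    - [0,0,0]
    - [0,0,0]
    - [0,0,0]
  squeeze: 25

```text
t: 14.97
tool_pos: [0.4543, -0.1344, 0.2052]
orientation: [0.002, -0.661, 0.751, -0.002]
wrist_force: [6.2, -0.3, -3.4]
grip_width: 0.0094
```

Run:
```python
from h import *
s,t,r=st();g=t-.019*r.apply([0,0,1]);y=np.radians(-7.2);ex=np.array([np.cos(y),np.sin(y),0]);ez=np.array([0,0,1])
m=np.array([.5935,-.214,0]);ey=np.cross(ez,ex);l=g-m
print("grasp in ext frame",l@ex,l@ey,g[2],s["wrist_force"],s["grip_width"])
# ideal 30 row plan: flap angle, tilt proportionally
H=m+ex*-.015+ez*.182
def pose(th,phi):
    b=H+ex*(-.137*np.cos(th)+.039*np.sin(th))+ez*(.137*np.sin(th)+.039*np.cos(th))+ey*(l@ey)
    R2=R.from_rotvec(ey*phi)*down(172.8)   # + about ey: body (tool -z) leans to +x
    return b+.019*R2.apply([0,0,1]),R2
N=40;T=np.linspace(0,1.82,N+1);P=[pose(a,np.radians(32)*a/1.82) for a in T]
for i in range(N):
    d=P[i][1].inv().apply(P[i+1][0]-P[i][0])*1e3;print(i,np.round(d,1),np.round((P[i][1].inv()*P[i+1][1]).as_rotvec(degrees=True),2))
```

```text
grasp in ext frame -0.14819393141370765 0.061482332772586606 0.22424426929124772 [ 6.20586434 -0.27990668 -3.40977372] 0.009438109906945382
0 [ 0.  -1.7 -6.2] [-0.8 -0.   0. ]
1 [ 0.  -1.8 -6.1] [-0.8 -0.   0. ]
2 [-0.  -2.  -6.1] [-0.8  0.   0. ]
3 [ 0.  -2.2 -6. ] [-0.8 -0.  -0. ]
4 [-0.  -2.4 -5.9] [-0.8  0.   0. ]
5 [ 0.  -2.6 -5.8] [-0.8 -0.   0. ]
6 [-0.  -2.8 -5.7] [-0.8  0.   0. ]
7 [ 0.  -3.  -5.6] [-0.8 -0.   0. ]
8 [ 0.  -3.1 -5.5] [-0.8  0.   0. ]
9 [-0.  -3.3 -5.4] [-0.8 -0.  -0. ]
10 [ 0.  -3.5 -5.3] [-0.8  0.   0. ]
11 [-0.  -3.6 -5.2] [-0.8  0.   0. ]
12 [ 0.  -3.8 -5. ] [-0.8 -0.  -0. ]
13 [-0.  -4.  -4.9] [-0.8  0.  -0. ]
14 [-0.  -4.1 -4.8] [-0.8 -0.   0. ]
15 [ 0.  -4.3 -4.6] [-0.8  0.   0. ]
16 [-0.  -4.4 -4.5] [-0.8 -0.   0. ]
17 [-0.  -4.5 -4.3] [-0.8  0.  -0. ]
18 [ 0.  -4.7 -4.2] [-0.8 -0.   0. ]
19 [ 0.  -4.8 -4. ] [-0.8 -0.   0. ]
20 [-0.  -4.9 -3.9] [-0.8  0.  -0. ]
21 [ 0.  -5.1 -3.7] [-0.8  0.   0. ]
22 [ 0.  -5.2 -3.5] [-0.8  0.   0. ]
23 [-0.  -5.3 -3.4] [-0.8 -0.  -0. ]
24 [ 0.  -5.4 -3.2] [-0.8  0.  -0. ]
25 [-0.  -5.5 -3. ] [-0.8 -0.   0. ]
26 [-0.  -5.6 -2.8] [-0.8 -0.  -0. ]
27 [ 0.  -5.7 -2.6] [-0.8  0.  -0. ]
28 [-0.  -5.7 -2.5] [-0.8  0.   0. ]
29 [ 0.  -5.8 -2.3] [-0.8  0.   0. ]
30 [-0.  -5.9 -2.1] [-0.8 -0.   0. ]
31 [ 0.  -5.9 -1.9] [-0.8  0.  -0. ]
32 [ 0.  -6.  -1.7] [-0.8  0.   0. ]
33 [-0.  -6.  -1.5] [-0.8  0.   0. ]
34 [ 0.  -6.1 -1.3] [-0.8 -0.   0. ]
35 [-0.  -6.1 -1.1] [-0.8 -0.  -0. ]
36 [ 0.  -6.2 -0.9] [-0.8  0.  -0. ]
37 [ 0.  -6.2 -0.7] [-0.8  0.  -0. ]
38 [ 0.  -6.2 -0.5] [-0.8  0.   0. ]
39 [-0.  -6.2 -0.3] [-0.8 -0.   0. ]
```

Request:
arm_command:
  jaw: [255,255,255,255,255,255,255,255]
  slide:
    - [0,-0.002,-0.006]
    - [0,-0.002,-0.006]
    - [0,-0.0025,-0.006]
    - [0,-0.0025,-0.006]
    - [0,-0.003,-0.0055]
    - [0,-0.003,-0.0055]
    - [0,-0.003,-0.0055]
    - [0,-0.0035,-0.0055]
  turn:
    - [-0.8,0,0]
    - [-0.8,0,0]
    - [-0.8,0,0]
    - [-0.8,0,0]
    - [-0.8,0,0]
    - [-0.8,0,0]
    - [-0.8,0,0]
    - [-0.8,0,0]

```text
t: 15.63
tool_pos: [0.4756, -0.137, 0.2479]
orientation: [-0.037, -0.66, 0.749, 0.043]
wrist_force: [1.8, -0.5, -7.7]
grip_width: 0.0092
```

```bash
cat >> h.py <<'E'
def flap():
    s,t,r=st();g=t-.019*r.apply([0,0,1]);y=np.radians(-7.2);ex=np.array([np.cos(y),np.sin(y),0])
    l=g-np.array([.5935,-.214,0]);X=l@ex+.015;Z=g[2]-.182
    print("rel hinge",round(X,4),round(Z,4),"r",np.hypot(X,Z),"theta",np.arctan2(Z,-X)-np.arctan2(.039,.137),"F",np.round(s["wrist_force"],1),"w",s["grip_width"],"q",np.round(s["qpos"],2),"tilt",np.degrees(np.arccos(-r.apply([0,0,1])[2])))
E
python3 -c "from h import *;flap()"
```

```text
rel hinge -0.1094 0.0848 r 0.13845430309589585 theta 0.38192409923299014 F [ 1.8 -0.5 -7.7] w 0.009213114756727854 q [-0.39  0.12 -0.19  1.37 -0.03 -1.84] tilt 6.4809206226753835
```

Request:
arm_command:
  jaw: [255,255,255,255,255,255,255,255]
  slide:
    - [0,-0.0035,-0.0055]
    - [0,-0.0035,-0.0055]
    - [0,-0.004,-0.005]
    - [0,-0.004,-0.005]
    - [0,-0.004,-0.005]
    - [0,-0.0045,-0.0045]
    - [0,-0.0045,-0.0045]
    - [0,-0.0045,-0.0045]
  turn:
    - [-0.8,0,0]
    - [-0.8,0,0]
    - [-0.8,0,0]
    - [-0.8,0,0]
    - [-0.8,0,0]
    - [-0.8,0,0]
    - [-0.8,0,0]
    - [-0.8,0,0]

```text
t: 16.3
tool_pos: [0.5118, -0.1415, 0.2817]
orientation: [-0.075, -0.656, 0.746, 0.086]
wrist_force: [-2.5, 0.9, -2.5]
grip_width: 0.0092
```

```bash
python3 -c "from h import *;flap()"
```

```text
rel hinge -0.0708 0.1182 r 0.13775195794879125 theta 0.7538382872028242 F [-2.5  0.9 -2.5] w 0.009181226850673236 q [-0.36  0.25  0.02  1.57 -0.05 -1.8 ] tilt 13.13249791571801
```

Request:
arm_command:
  jaw: [255,255,255,255,255,255,255,255]
  slide:
    - [0,-0.0045,-0.0045]
    - [0,-0.0045,-0.0045]
    - [0,-0.005,-0.004]
    - [0,-0.005,-0.004]
    - [0,-0.005,-0.004]
    - [0,-0.005,-0.0035]
    - [0,-0.0055,-0.0035]
    - [0,-0.0055,-0.003]
  turn:
    - [-0.8,0,0]
    - [-0.8,0,0]
    - [-0.8,0,0]
    - [-0.8,0,0]
    - [-0.8,0,0]
    - [-0.8,0,0]
    - [-0.8,0,0]
    - [-0.8,0,0]

```text
t: 16.97
tool_pos: [0.5584, -0.1472, 0.3002]
orientation: [-0.112, -0.651, 0.74, 0.128]
wrist_force: [-3.3, 1.0, -3.8]
grip_width: 0.0091
```

```bash
python3 -c "from h import *;flap()"
```

```text
rel hinge -0.0218 0.1361 r 0.1378068212302969 theta 1.1342505262875515 F [-3.3  1.  -3.8] w 0.009070715120341459 q [-0.34  0.41  0.25  1.75 -0.07 -1.77] tilt 19.56831542542436
```

Request:
arm_command:
  jaw: [255,255,255,255,255,255,255,255]
  slide:
    - [0,-0.0055,-0.003]
    - [0,-0.0055,-0.003]
    - [0,-0.0055,-0.0025]
    - [0,-0.0055,-0.0025]
    - [0,-0.006,-0.0025]
    - [0,-0.006,-0.002]
    - [0,-0.006,-0.002]
    - [0,-0.006,-0.002]
  turn:
    - [-0.8,0,0]
    - [-0.8,0,0]
    - [-0.8,0,0]
    - [-0.8,0,0]
    - [-0.8,0,0]
    - [-0.8,0,0]
    - [-0.8,0,0]
    - [-0.8,0,0]

```text
t: 17.63
tool_pos: [0.6076, -0.1534, 0.3002]
orientation: [-0.148, -0.644, 0.731, 0.17]
wrist_force: [-5.2, 2.3, -10.7]
grip_width: 0.0089
```

```bash
python3 -c "from h import *;flap()"
```

```text
rel hinge 0.0298 0.1353 r 0.13854993392219642 theta 1.5100424107699604 F [ -5.2   2.3 -10.7] w 0.008920207275854675 q [-0.31  0.59  0.5   1.93 -0.08 -1.74] tilt 26.061304516077016
```

Request:
arm_command:
  jaw: [255,255,255,255,255,255,255,255]
  slide:
    - [0,-0.0055,-0.002]
    - [0,-0.0055,-0.0015]
    - [0,-0.0055,-0.001]
    - [0,-0.0055,-0.001]
    - [0,-0.0055,-0.001]
    - [0,-0.0055,-0.0005]
    - [0,-0.0055,0]
    - [0,-0.0055,0]
  turn:
    - [0,0,0]
    - [0,0,0]
    - [0,0,0]
    - [0,0,0]
    - [0,0,0]
    - [0,0,0]
    - [0,0,0]
    - [0,0,0]

```text
t: 18.3
tool_pos: [0.6483, -0.1584, 0.2857]
orientation: [-0.15, -0.643, 0.731, 0.172]
wrist_force: [-12.5, 3.2, -16.8]
grip_width: 0.0087
```

```bash
python3 -c "from h import *;flap()"
```

```text
rel hinge 0.0709 0.1207 r 0.13999369401078357 theta 1.8244074796371637 F [-12.5   3.2 -16.8] w 0.008730998687249204 q [-0.3   0.69  0.63  1.97 -0.08 -1.73] tilt 26.370040970790107
```

Request:
arm_command:
  jaw: [185,185,185,185,185,185,185,185]
  slide:
    - [0,0,0]
    - [0,0,0]
    - [0,0,0]
    - [0,0,0]
    - [0,0,-0.01]
    - [0,0,-0.02]
    - [0,0,-0.03]
    - [0,0,-0.03]
  turn:
    - [0,0,0]
    - [0,0,0]
    - [0,0,0]
    - [0,0,0]
    - [0,0,0]
    - [0,0,0]
    - [0,0,0]
    - [0,0,0]

```text
t: 18.97
tool_pos: [0.6814, -0.1635, 0.3613]
orientation: [-0.14, -0.646, 0.734, 0.157]
wrist_force: [-0.5, -0.5, 0.9]
grip_width: 0.0234
```

Run:
```python
from h import *
flap()
go([.54,-.14,.45],down(172.8))
a=bot.read_camera("scene");cv2.imwrite("pics/s2.png",cv2.resize(a[60:280,130:400,::-1],None,fx=2.6,fy=2.6,interpolation=3))
```

```text
rel hinge 0.1037 0.1966 r 0.2222635498499042 theta 1.7789643141054716 F [-0.5 -0.5  0.9] w 0.02344927626169376 q [-0.3   0.76  0.92  2.15 -0.07 -1.73] tilt 24.30484108619525
t 18.97 slide mm [ -5.1 167.1 -21.9] turn [24.3 -0.2 -0.1] tcp [ 0.6814 -0.1635  0.3613]
```

View pics/s2.png

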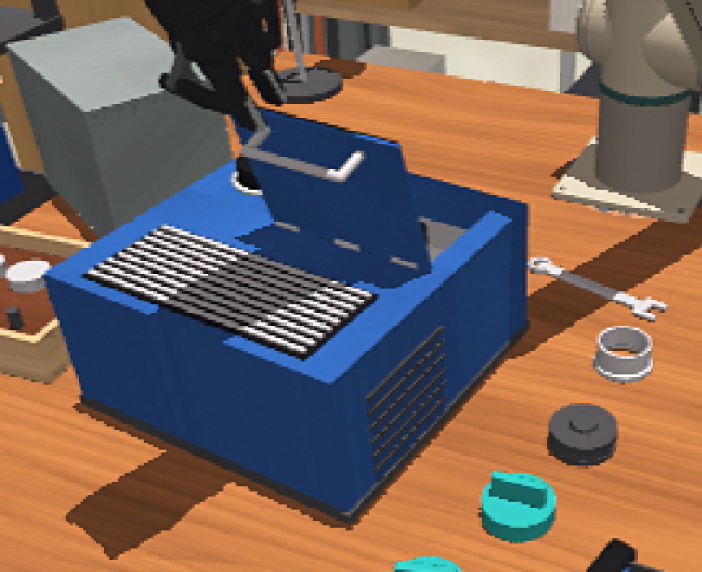

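The scene view shows the flap open past upright with its handle on the back side, the cap on the spigot and the bystanders where they were. Now back over the flap to above the recess.

Request:
arm_command:
  jaw: [185,185,185,185,185,185,185,185]
  slide:
    - [0,0.009,-0.02]
    - [0,0.007,-0.021]
    - [0,0.004,-0.022]
    - [0,0.002,-0.022]
    - [0,0.036,0]
    - [0,0.036,0]
    - [0,0.036,0]
    - [0,0.036,0]
  turn:
    - [6.1,0,0]
    - [6.1,0,0]
    - [6.1,0,0]
    - [6.1,0,0]
    - [0,0,0]
    - [0,0,0]
    - [0,0,0]
    - [0,0,0]

```text
t: 19.68
tool_pos: [0.5355, -0.144, 0.45]
orientation: [-0.001, -0.661, 0.75, -0.001]
wrist_force: [0.2, -0.4, -0.1]
grip_width: 0.0232
```

Run:
```python
from h import *
go([.5018,-.142,.40],down(172.8))
```

```text
t 19.68 slide mm [ 2.1 33.6 50. ] turn [ 0.1 -0.2 -0. ] tcp [ 0.5355 -0.144   0.45  ]
```

Request:
arm_command:
  jaw: [150,150,150,150,150,150,150,150]
  slide:
    - [0.002,0.033,0]
    - [0,0,0.03]
    - [0,0,0.03]
    - [0,0,0.03]
    - [0,0,0.03]
    - [0,0,0]
    - [0,0,0]
    - [0,0,0]
  turn:
    - [0,0,0]
    - [0,0,0]
    - [0,0,0]
    - [0,0,0]
    - [0,0,0]
    - [0,0,0]
    - [0,0,0]
    - [0,0,0]

```text
t: 20.35
tool_pos: [0.5053, -0.143, 0.3313]
orientation: [-0.001, -0.661, 0.75, -0.001]
wrist_force: [-0.3, 0.1, 0.6]
grip_width: 0.0351
```

Run:
```python
from h import *
import pickle
p=bot.camera_params("wrist");a=bot.read_camera("wrist");pickle.dump(p,open("w4.pkl","wb"))
cv2.imwrite("pics/w4.png",a[:,:,::-1])
go([.5018,-.142,.157],down(172.8))
```

```text
t 20.40 slide mm [ -1.4   4.6 175.1] turn [-0.1 -0.2 -0. ] tcp [ 0.506  -0.1432  0.3321]
```

View pics/w4.png

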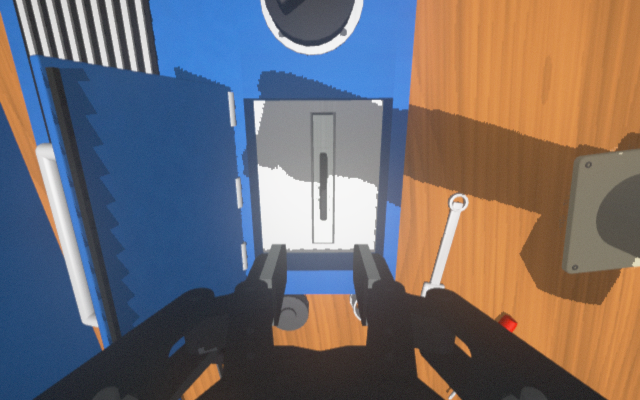

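The wrist view shows the open recess with the grip strip centred at about (323,187), from (323,152) to (323,221), in line with the image. The slot spans y 112–244.

Run:
```python
from h import *
import pickle
p=pickle.load(open("w4.pkl","rb"))
W=[ray("wrist",u,.172,p) for u in((323,152),(323,221),(323,187))];print(np.round(W,4),np.linalg.norm(W[0]-W[1]))
S=[ray("wrist",u,.138,p) for u in((323,112),(323,244))];print("frame",np.round(S,4),np.linalg.norm(S[0]-S[1]))
d=W[1]-W[0];print("yaw",np.degrees(np.arctan2(d[1],d[0])))
t=W[2]
y=np.radians(-7.2);l=t-np.array([.5935,-.214,0]);print("ext",l[0]*np.cos(y)+l[1]*np.sin(y),-l[0]*np.sin(y)+l[1]*np.cos(y))
go([t[0],t[1],.157-.019+.004],down(172.8))
```

```text
[[ 0.4969 -0.1792  0.172 ]
 [ 0.506  -0.1059  0.172 ]
 [ 0.5013 -0.1432  0.172 ]] 0.07385483374028329
frame [[ 0.4917 -0.2178  0.138 ]
 [ 0.5108 -0.0639  0.138 ]] 0.1550573459715317
yaw 82.92651000926388
ext -0.10029750397622467 0.0586639036012447
t 20.40 slide mm [-1.000e-01  4.900e+00  1.901e+02] turn [-0.1 -0.2 -0. ] tcp [ 0.506  -0.1432  0.3321]
```

Request:
arm_command:
  jaw: [150,150,150,150,150,150,150,150]
  slide:
    - [0,0.005,0.01]
    - [0,0,0.03]
    - [0,0,0.03]
    - [0,0,0.03]
    - [0,0,0.03]
    - [0,0,0.02]
    - [0,0,0]
    - [0,0,0]
  turn:
    - [0,0,0]
    - [0,0,0]
    - [0,0,0]
    - [0,0,0]
    - [0,0,0]
    - [0,0,0]
    - [0,0,0]
    - [0,0,0]

```text
t: 21.07
tool_pos: [0.5002, -0.1428, 0.1804]
orientation: [-0.002, -0.661, 0.75, -0.0]
wrist_force: [0.3, -0.0, 0.2]
grip_width: 0.0353
```

Run:
```python
from h import *
go([.5013,-.1432,.142],down(172.8));print(st()[0]["wrist_force"])
```

```text
t 21.07 slide mm [ 0.2 -1.2 38.4] turn [ 0.1 -0.2 -0. ] tcp [ 0.5002 -0.1428  0.1804]
[ 0.28762376 -0.02053484  0.16193995]
```

Request:
arm_command:
  jaw: [150,150,150,150,150,150,150,150]
  slide:
    - [0,-0.0005,0.015]
    - [0,0,0.012]
    - [0,0,0.006]
    - [0,0,0.003]
    - [0,0,0.002]
    - [0,0,0]
    - [0,0,0]
    - [0,0,0]
  turn:
    - [0,0,0]
    - [0,0,0]
    - [0,0,0]
    - [0,0,0]
    - [0,0,0]
    - [0,0,0]
    - [0,0,0]
    - [0,0,0]

```text
t: 21.73
tool_pos: [0.5002, -0.1427, 0.1419]
orientation: [-0.002, -0.661, 0.75, -0.0]
wrist_force: [-0.6, -0.5, -0.4]
grip_width: 0.0355
```

Request:
arm_command:
  jaw: [255,255,255,255,255,255,255,255]
  slide:
    - [0,0,0]
    - [0,0,0]
    - [0,0,0]
    - [0,0,0]
    - [0,0,0]
    - [0,0,0]
    - [0,0,0]
    - [0,0,0]
  turn:
    - [0,0,0]
    - [0,0,0]
    - [0,0,0]
    - [0,0,0]
    - [0,0,0]
    - [0,0,0]
    - [0,0,0]
    - [0,0,0]
  squeeze: 50

```text
t: 22.4
tool_pos: [0.5001, -0.1427, 0.1414]
orientation: [-0.002, -0.661, 0.75, -0.0]
wrist_force: [1.7, 0.2, 0.7]
grip_width: 0.0074
```

Request:
arm_command:
  jaw: [255,255,255,255,255,255,255,255]
  slide:
    - [0,0,-0.004]
    - [0,0,-0.008]
    - [0,0,-0.01]
    - [0,0,-0.01]
    - [0,0,-0.01]
    - [0,0,-0.01]
    - [0,0,-0.01]
    - [0,0,-0.01]
  turn:
    - [0,0,0]
    - [0,0,0]
    - [0,0,0]
    - [0,0,0]
    - [0,0,0]
    - [0,0,0]
    - [0,0,0]
    - [0,0,0]

```text
t: 23.07
tool_pos: [0.4994, -0.1423, 0.2142]
orientation: [-0.002, -0.661, 0.75, 0.0]
wrist_force: [-0.5, -0.1, -5.0]
grip_width: 0.0069
```

Request:
arm_command:
  jaw: [255,255,255,255,255,255,255,255]
  slide:
    - [0,0,-0.01]
    - [0,0,-0.012]
    - [0,0,-0.02]
    - [0,0,-0.025]
    - [0,0,-0.025]
    - [0,0,-0.025]
    - [0,0,-0.025]
    - [0,0,-0.01]
  turn:
    - [0,0,0]
    - [0,0,0]
    - [0,0,0]
    - [0,0,0]
    - [0,0,0]
    - [0,0,0]
    - [0,0,0]
    - [0,0,0]

```text
t: 23.73
tool_pos: [0.5015, -0.1426, 0.3697]
orientation: [-0.001, -0.661, 0.75, -0.002]
wrist_force: [1.2, -0.9, -4.1]
grip_width: 0.0072
```

Run:
```python
from h import *
go([.4726,.3583,.36],down(181.3));s=st()[0];print(s["wrist_force"],s["grip_width"],s["qpos"])
```

```text
t 23.73 slide mm [-493.3   91.8    7.4] turn [-0.1 -0.2 -8.5] tcp [ 0.5015 -0.1426  0.3697]
[ 1.24262368 -0.9363297  -4.08554332] 0.007153483718766619 [-0.39920726  0.04728307 -0.01106207  1.50860595 -0.00322236 -1.84356408]
```

The plate is out, with a wrist load of about 4 N, consistent with 0.35 kg. Carrying it to the tray.

Request:
arm_command:
  jaw: [255,255,255,255,255,255,255,255]
  slide:
    - [-0.012,0.002,0]
    - [-0.02,0.004,0]
    - [-0.03,0.0055,0]
    - [-0.03,0.0055,0]
    - [-0.03,0.0055,0]
    - [-0.03,0.0055,0]
    - [-0.03,0.0055,0]
    - [-0.03,0.0055,0]
  turn:
    - [0,0,0]
    - [0,0,0]
    - [0,0,0]
    - [0,0,0]
    - [0,0,0]
    - [0,0,0]
    - [0,0,0]
    - [0,0,0]

```text
t: 24.4
tool_pos: [0.4868, 0.0751, 0.3631]
orientation: [-0.003, -0.661, 0.75, 0.001]
wrist_force: [0.2, 0.4, -3.4]
grip_width: 0.0071
```

Request:
arm_command:
  jaw: [255,255,255,255,255,255,255,255]
  slide:
    - [-0.03,0.0055,0]
    - [-0.03,0.0055,0]
    - [-0.03,0.0055,0]
    - [-0.03,0.0055,0]
    - [-0.03,0.0055,0]
    - [-0.03,0.0055,0]
    - [-0.03,0.0055,0]
    - [-0.03,0.0055,0]
  turn:
    - [0,0,0]
    - [0,0,0]
    - [0,0,0]
    - [0,0,0]
    - [0,0,0]
    - [0,0,0]
    - [0,0,0]
    - [0,0,0]

```text
t: 25.07
tool_pos: [0.4733, 0.3184, 0.3624]
orientation: [-0.004, -0.661, 0.75, 0.001]
wrist_force: [0.8, 0.2, -4.0]
grip_width: 0.0071
```

Request:
arm_command:
  jaw: [255,255,255,255,255,255,255,255]
  slide:
    - [-0.025,0.0045,0]
    - [-0.015,0,0]
    - [0,0,0]
    - [0,0,0]
    - [0,0,0]
    - [0,0,0]
    - [0,0,0]
    - [0,0,0]
  turn:
    - [0,0,0]
    - [0,0,0]
    - [0,0,-2]
    - [0,0,-2.5]
    - [0,0,-2.5]
    - [0,0,-1.5]
    - [0,0,0]
    - [0,0,0]

```text
t: 25.73
tool_pos: [0.4751, 0.3567, 0.3631]
orientation: [0.003, 0.714, -0.7, -0.001]
wrist_force: [0.6, -0.0, -3.7]
grip_width: 0.0072
```

Run:
```python
from h import *
go([.4726,.3583,.22],down(181.3));s=st()[0];print(s["wrist_force"],s["grip_width"])
```

```text
t 25.73 slide mm [ -2.1   1.7 143.1] turn [ 0.3 -0.2 -0.1] tcp [0.4751 0.3567 0.3631]
[ 0.56215157 -0.03459251 -3.69439883] 0.007185200180398261
```

Request:
arm_command:
  jaw: [255,255,255,255,255,255,255,255]
  slide:
    - [-0.001,0.001,0.015]
    - [-0.001,0.001,0.025]
    - [0,0,0.03]
    - [0,0,0.03]
    - [0,0,0.025]
    - [0,0,0.015]
    - [0,0,0.003]
    - [0,0,0]
  turn:
    - [0.3,-0.2,0]
    - [0,0,0]
    - [0,0,0]
    - [0,0,0]
    - [0,0,0]
    - [0,0,0]
    - [0,0,0]
    - [0,0,0]

```text
t: 26.4
tool_pos: [0.4725, 0.3583, 0.2194]
orientation: [0.001, 0.715, -0.7, -0.0]
wrist_force: [-1.0, -0.4, -4.8]
grip_width: 0.0076
```

Request:
arm_command:
  jaw: [255,255,255,255,255,255,255,255]
  slide:
    - [0,0,0]
    - [0,0,0]
    - [0,0,0]
    - [0,0,0]
    - [0,0,0]
    - [0,0,0]
    - [0,0,0]
    - [0,0,0]
  turn:
    - [0,0,0]
    - [0,0,0]
    - [0,0,0]
    - [0,0,0]
    - [0,0,0]
    - [0,0,0]
    - [0,0,0]
    - [0,0,0]

```text
t: 27.07
tool_pos: [0.4736, 0.3592, 0.2212]
orientation: [-0.001, 0.715, -0.699, 0.0]
wrist_force: [-0.0, -0.7, -4.8]
grip_width: 0.0069
```

Run:
```python
from h import *
go([.4726,.3583,.22],down(181.3));s=st()[0];print(s["wrist_force"],s["grip_width"],np.abs(s["qvel"]).max())
a=bot.read_camera("scene");b=bot.read_camera("top")
A=cv2.resize(a[60:290,140:540,::-1],(800,460),interpolation=3)[:300*2]
B=b[150:290,150:480,::-1]
A=cv2.resize(A,(560,322));B=cv2.resize(B,(640,271))
c=np.zeros((600,640,3),np.uint8);c[:322,:560]=A;c[325:596]=B
cv2.imwrite("pics/fin.png",c)
```

```text
t 27.07 slide mm [0.9 1.1 1.2] turn [-0.1  0.1 -0. ] tcp [0.4736 0.3592 0.2212]
[-0.02831067 -0.69196636 -4.83371733] 0.006874605927688516 0.0022422077236133988
```

View pics/fin.png

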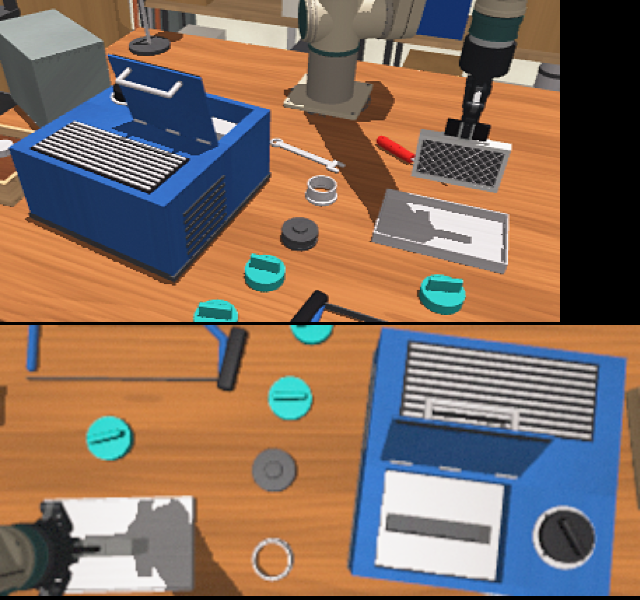

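The final view shows the plate upright above the tray and in line with it, the flap open, the cap on the spigot, and the tray, coupling and former in place. I'm handing in.

```bash
python3 -c "from station import bot;print(bot.close_job())"
```

```text
the job is handed in; nothing more can be done
None
```

I did the job in the order asked and handed it in at about 27 s of the 72 s allowed. The hand-in reports no verdict.

- **Cap:** The black cap is on the inlet spigot, rim down. At the bottom the gripper stood at 0.210 m against 0.2102 m expected, and it resisted with about 10 N. The last picture shows the cap still on.
- **Flap:** I swung it by its handle to about 1.82 rad (upright is 1.57), let go, and it stayed open. It probably started about 0.09 rad ajar.
- **Filter plate:** I drew it straight up by its grip and carried it to the tray. It is held upright with 50 N, about 1.5 mm from the tray's measured middle and within about 0.2° of its long side. Its underside is about 0.1 m above the tray's walls.
- **Last checks:** The wrist load is about 4–5 N and the joints are practically still. The tray, coupling and former look untouched in the last picture.

**Disagreements:** The top and wrist cameras differed by 2 mm at the spigot and by about 5 mm at the cap. Both were corrected or taken up by the grip, and neither affected the fit.

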